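# Probe the ring sample and hold the carousel at its front mark

### The arm

A 7-joint arm with a two-finger parallel gripper is mounted at the origin on the work surface. World frame = base frame: x ahead of the robot, y to its left, z up, the work surface at z = 0. Lengths are in mm, angles in rad, forces in N, time in s.
With the tool pointing down it reaches from about 400 to 875 mm from the base axis. Payload 4.4 kg.
Tool frame: the origin (TCP) lies midway between the tips of the shut fingers; the grasp point (between the pads) lies 19 mm behind it; z points along the fingers, y is the line along which they close (so a half turn about z gives the same grasp; the last joint's range is limited). The gripper opens to 85 mm and grips with 20 to 120 N. Pads are 22 mm wide; open, the fingers measure 114 mm over their backs; the gripper's body (76 mm by 85 mm) begins 54 mm behind the grasp point. The pads swing forward as they close: fully open they stand 13 mm farther back than shut.
Start: joints at [-1.267, 0.628, 0.038, 1.517, -0.027, 0.996, -0.02], TCP at [234.906, 606.083, 231.313] pointing down, gripper open.
Joint ranges: [-3.06, 3.06], [-0.37, 2.12], [-1.25, 1.32], [0.18, 2.47], [-1.1, 4.24], [0.23, 1.98], [-2.94, 2.94]. Speed limits (rad/s): [2.57, 2.57, 3.14, 3.14, 3.14, 3.14, 3.14].

### API

Orientations are given as [roll, pitch, yaw] about the fixed x, y, z axes, in that order (R = Rz(yaw) Ry(pitch) Rx(roll)).
In Python, from cell import ctrl, get_image, get_calibration gives the robot as it stands.
- The arm moves only by the shell command python3 -m creep 'ROWS'. ROWS is JSON, a list of rows, each an object of numbers: "dx", "dy", "dz": the shift along the world's x, y, z normalised to -1 to 1, where 1 is 0.4 m; "rx", "ry", "rz": the turn, a rotation vector about the world's x, y, z normalised to -1 to 1, where 1 is 2 pi rad; "grip": the closure, from -1 (fully open) to 1 (shut). A call has exactly 5 rows; each row is the pose to reach, as a shift and turn from the pose commanded when the call began, turning the shorter way round; what a row does not reach only later rows make up. A row lasts 1/8 s, in which the tool goes at most 62.5 mm and 10.7 degrees, less where a joint would pass 70% of its speed; a pose out of reach is approached as far as the arm can. A call with a number of a shift or a turn outside -1 to 1 is refused whole. A call with a gripper value outside its range is refused whole. The fingers move at their own pace and stop on an object; the grip force is fixed at half the most. Time passes only in rows, so rows that repeat a pose let the fingers close, or fill a call up. It gives the time, the measured TCP pose, the force, the opening and the grip force at its end, in the units of the state.
- ctrl.read_state(): the state, without advancing time (a new reading comes with each control period).
- get_image(name): name is "side" or "top" or "wrist"; returns the picture (420x560x3 uint8, red, green, blue); there is no depth.
- get_calibration(name): a dict with "mtx" (3x3 intrinsics, pixels), "world_from_camera" (4x4, takes a point from camera to world coordinates). Camera axes: x right, y down, z forward; pixel columns grow to the right and rows downward; lengths in mm; the calibration is good to about 2 mm. A picture is of the moment at which its call begins: read the wrist's pose just before it. get_calibration takes no time and is no camera call; for the wrist camera it gives the pose at the moment of the call.
- ctrl.finish_job(): hands the job in; it is judged then, once.
The state is a dict: "clock": time; "qpos": joint angles; "qd": joint speeds; "tau": joint torques, N m; "eef_pos": TCP position; "tool_rot": TCP orientation; "force": force on the tool from outside, world axes, zero at the start; "torque": the same for the moment, N m; "width": finger opening in mm; "gripper_force": force on a finger pad.
Only numpy, scipy, OpenCV 4.12 (cv2) and the standard library are available. Lean on these libraries where they do the work, as an engineer would, in place of code of your own. Each camera call takes 0.05 s, during which the arm holds its last target. There are 200 camera calls.

### The job

Take the tester's probe out of its stand and press its tip down on the sprung stud of the low reference block, then on the stud of the tall one. Then put the tip into the contact cup beside the ring cone on the sample carousel, swing the carousel round with it until that cup faces the carousel's front pointer, and finish still gripping the upright probe, its tip pressing the cup's sprung contact down so that the carousel stays put for the reading. Leave the tin, hammer and brush where they are.

Things in the scene. Friction and masses are not known exactly. Their poses are not given: they have to be found in the camera images.
- probe: The tester's probe, loose, standing upright tip down in its stand; 150 mm long, 60 to 110 g. Origin at the tip, z up along the probe. Steel needle 6 mm in diameter, round end, z 0 to 60 mm; collar 24 mm in diameter, z 60 to 66 mm, resting on the stand; black square handle 16 x 16 mm, z 66 to 150 mm, faces square to the probe's x and y axes. Lift it 65 mm or more to clear the stand.
- probe_tip (a point): The lowest point of the probe's needle (the probe's origin).
- probe_grip (a point): Point on the probe's axis in the handle, 120 mm above the tip and 30 mm below its top end: a good place to grip from above.
- stand: Fixed wooden block 56 x 56 x 66 mm high with a 10 mm upright hole 63 mm deep in its middle that holds the probe. Origin at the centre of its underside.
- low_block: Fixed grey reference block 55 x 55 x 30 mm high with a sprung brass stud in the middle of its top. Origin at the centre of its underside. It and the tall block may have changed places.
- low_stud_top (a point): Centre of the top of the low block's stud when not pressed, 40 mm above the table; the stud is 22 mm across.
- low_stud (a joint): How far the low block's stud is pressed down (m): 0 free, 0.006 at its stop; the spring gives 0.9 N at first and 4.5 N at the stop. Pressed by 1.5 mm or more it counts as touched.
- tall_block: Fixed grey reference block 40 x 40 x 65 mm high with a sprung brass stud in the middle of its top. Origin at the centre of its underside.
- tall_stud_top (a point): Centre of the top of the tall block's stud when not pressed, 75 mm above the table; the stud is 18 mm across.
- tall_stud (a joint): How far the tall block's stud is pressed down (m): as low_stud.
- carousel_base: Fixed foot of the sample carousel, origin on the turning axis at table height, z up. Its own -x axis is the carousel's front: there a steel pointer, a bar with an upright end post 14 mm wide, 20 mm deep and 40 mm high, stands beside the plate, 135 to 155 mm from the axis.
- carousel (a joint): Angle (rad) of the turning plate about the upright axis, positive counterclockwise from above; 0 (or 2 pi) when the ring cone and its cup face the front pointer. Turns freely both ways for more than a turn, and stays where it is left; friction about 0.03 N m.
- plate_top (a point): Centre of the top of the turning plate, on its axis. The wooden plate is 224 mm across; its top lies 37 mm above the table. On it, a quarter turn apart, 50 mm from the axis, are fixed samples: the ring cone, an open dish, a square box and a round jar, all less than 60 mm tall; each has a contact cup outside it.
- ring_cone (a point): Top of the ring cone, 92 mm above the table: a dark wooden cone 55 mm tall on a round foot 44 mm across, with a ring on it; the tallest and only pointed sample.
- ring_cup (a point): Centre of the mouth of the steel contact cup beside the ring cone, 94 mm from the carousel's axis and 57 mm above the table. The cup is a cone-walled cup 20 mm tall, 26 mm across outside at the mouth, open about 20 mm at the mouth and 14 mm at the bottom; the top of the sprung contact inside lies 10 mm below the mouth.
- contact (a joint): How far the sprung contact in the ring cone's cup is pressed down (m): 0 free, 0.006 at its stop; same spring as the studs.
- tin: Bystander: loose round aluminium tin, 52 mm across, 45 mm tall; origin at the centre of its underside.
- hammer: Bystander: loose hammer lying on the bench to the left of the carousel.
- brush: Bystander: loose brush lying on the bench beyond the carousel.
Mind the look-alikes: they are no part of the job. Leave any orange look-alike of the probe alone. Leave any red look-alike of the tall_block alone.

How it is judged:
By the outcome, as a careful person would: the job done as asked, in the order asked, and still so for the second after the job is handed in, while the arm keeps its last pose, push and grip.
It also fails if it takes over 58 s, if anything falls off the work surface, if the arm or the gripper's body presses on something with over 40 N, if the wrist force passes 120 N, or if a joint passes its speed limit or range.

## Working session

There is one attempt and no reset: what is moved stays moved. The work goes in short steps, Python scripts to look and compute and a shell command to move; the robot and the scene stay as the last step left them, time stands still between calls to the robot, and variables do not carry over. Pictures are saved under pics/ and viewed, at most 10 in all, crops included, and the job is handed in when it is done.

```bash
mkdir -p pics; ls
cat > h.py <<'E'
import numpy as np, cv2
from cell import ctrl, get_image, get_calibration
def snap(name, fn):
    c=get_calibration(name); im=get_image(name)
    cv2.imwrite('pics/'+fn+'.png', im[:,:,::-1]); np.savez('pics/'+fn+'.npz',mtx=c['mtx'],T=c['world_from_camera']); return im
def cal(fn):
    d=np.load('pics/'+fn+'.npz'); return d['mtx'],d['T']
def ray(fn,uv):
    K,T=cal(fn); d=T[:3,:3]@np.linalg.inv(K)@np.array([uv[0],uv[1],1.]); return T[:3,3],d/np.linalg.norm(d)
def atz(fn,uv,z):
    o,d=ray(fn,uv); return o+d*(z-o[2])/d[2]
def tri(*obs):
    A=0;b=0
    for fn,uv in obs:
        o,d=ray(fn,uv);P=np.eye(3)-np.outer(d,d);A=A+P;b=b+P@o
    p=np.linalg.solve(A,b); return p,[round(float(np.linalg.norm((np.eye(3)-np.outer(ray(f,u)[1],ray(f,u)[1]))@(p-ray(f,u)[0]))),1) for f,u in obs]
def proj(fn,p):
    K,T=cal(fn); c=np.linalg.inv(T)@np.append(p,1.); q=K@c[:3]; return q[:2]/q[2]
E
python3 - <<'E'
from h import *
np.set_printoptions(suppress=True,precision=1)
for n in ('side','top','wrist'):
    snap(n,n+'0'); K,T=cal(n+'0'); print(n,K.tolist(),T)
a=[cv2.imread(f'pics/{n}0.png') for n in ('side','top')]
print(ctrl.read_state())
E
```

```text
pics
side [[478.72627341557074, 0.0, 281.93051869975693], [0.0, 478.72627341557074, 202.92997659539387], [0.0, 0.0, 1.0]] [[   1.    -0.     0.1  526.5]
 [  -0.1   -0.7    0.7 -781.2]
 [   0.    -0.7   -0.7  823.8]
 [   0.     0.     0.     1. ]]
top [[397.4209975871524, 0.0, 284.5106395106402], [0.0, 397.4209975871524, 205.2160559620191], [0.0, 0.0, 1.0]] [[  0.   -1.    0.1 472.2]
 [ -1.   -0.   -0.   63.9]
 [  0.   -0.1  -1.  971.7]
 [  0.    0.    0.    1. ]]
wrist [[303.3879364797858, 0.0, 286.8974176330068], [0.0, 303.3879364797858, 212.0225269237385], [0.0, 0.0, 1.0]] [[  0.4   0.9   0.3 166.5]
 [  0.9  -0.3  -0.1 631.9]
 [ -0.    0.3  -1.  372.6]
 [  0.    0.    0.    1. ]]
{'clock': 0.15, 'qpos': array([-1.3,  0.6,  0. ,  1.5, -0. ,  1. , -0. ]), 'qd': array([ 0., -0.,  0., -0.,  0., -0., -0.]), 'tau': array([  0. , -56.4,   1.2, -19.4,   0. ,   0. ,   0. ]), 'eef_pos': array([234.7, 605.6, 230.6]), 'tool_rot': array([-3.1,  0. ,  2.8]), 'force': array([ 0.8,  0.1, -0.3]), 'torque': array([-0. ,  0.1,  0. ]), 'gripper_force': 0.0, 'width': 85.74434857564732}
```

View pics/top0.png

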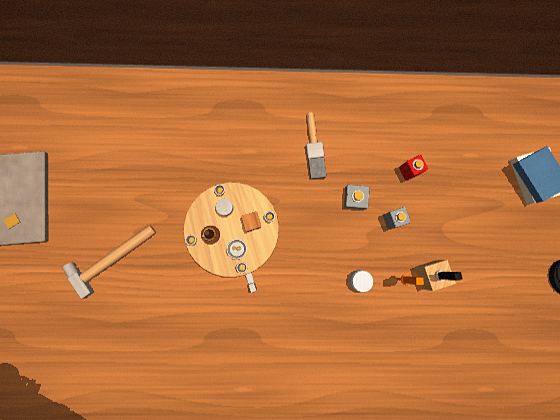

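View pics/side0.png

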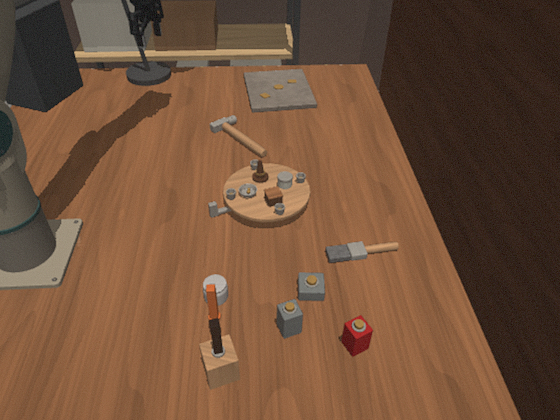

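Top view: the black-handled probe is at (450,275) in the stand (415-455,262-292). Its orange look-alike is at (413,281). The low block is the wider grey one at (357,196), the tall block is grey at (398,217), and the red look-alike is at (414,166). The ring cone is at (210,234) with its cup at (191,240), the pointer post at (252,286), and the tin at (362,281). Side view: black handle (215,335), orange (212,300). I choose the black one and will check it in close crops.

Run:
```python
from h import *
t=cv2.imread('pics/top0.png');s=cv2.imread('pics/side0.png')
r=lambda im,x,y,w,h,k:cv2.resize(im[y:y+h,x:x+w],None,fx=k,fy=k,interpolation=cv2.INTER_CUBIC)
a=r(t,330,180,140,120,2.85)[:300,:400]; a=cv2.resize(r(t,335,180,133,100+0,3),(399,300))
A=r(t,340,190,133,110,3)[:300,:399]
B=r(s,180,265,160,120,2.5)
A=cv2.resize(t[190:300,340:474],(400,330),interpolation=2)   # ~2.985,3
C=cv2.resize(t[180:300,180:290],(366,270*1) ,interpolation=2)
B=cv2.resize(s[265:390,190:330],(400,357)[:2],interpolation=2)
D=cv2.resize(s[150:225,200:320],(400,250),interpolation=2)
C=cv2.resize(t[180:298,180:282],(300,347),interpolation=2)
canvas=np.zeros((600,800,3),np.uint8)
canvas[:330,:400]=A; canvas[:347,400:700]=C; canvas[347:347+250,400:]=D; canvas[330:600,:302]=cv2.resize(s[268:388,190:324],(302,270),interpolation=2)
cv2.imwrite('pics/c1.png',canvas)
```

```text
(no output)
```

View pics/c1.png

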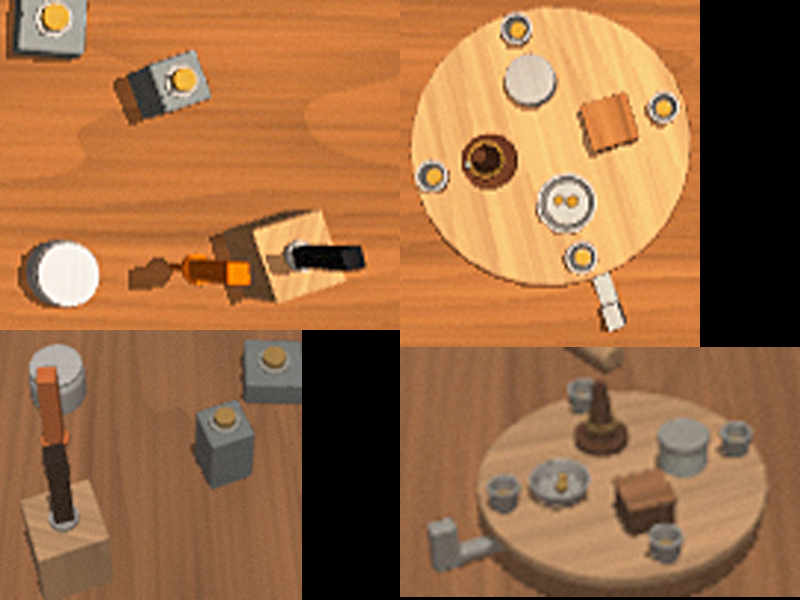

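Crop: the black probe stands in the stand's hole, with its collar at top (439.5,275) and its top end at (459,276). The orange one is free-standing beside it. The studs are at (358,196) low and (401,217) tall. The ring cup is at (191,240), and the other cups are at (269,216), (220,190) and (242,267).

Run:
```python
from h import *
np.set_printoptions(suppress=True,precision=1)
P={'ptop':((458.9,276),(214.5,320)),'collar':((439.5,275.3),(218.4,352)),'low':((358.4,195.7),(312,280)),'tall':((401.3,216.7),(289.8,307.1)),'ring':((190.9,240.2),(254.9,161.7)),
'dish':((241.9,267.4),(231,191.7)),'box':((269.4,216.4),(279.8,206)),'jar':((219.8,190.2),(300.6,174.6)),'cone':((208,233),(260,160.5)),
'orange':((419.5,281),(210.5,287)),'post':((250.5,283),(211.5,206))}
for k,(t,s) in P.items(): print(k,*tri(('top0',t),('side0',s)))
z={'ptop':150+3,'collar':69,'low':40,'tall':75,'ring':57,'dish':57,'box':57,'jar':57,'post':40}
W={k:(atz('top0',P[k][0],h)+0*atz('side0',P[k][1],h)) for k,h in z.items()}
for k in W: print(k,W[k],atz('side0',P[k][1],z[k]))
c=np.mean([W[k] for k in('ring','dish','box','jar')],0);print('axis',c)
for k in('ring','dish','box','jar','post'):
    d=(W[k]-c)[:2];print(k,np.linalg.norm(d),np.degrees(np.arctan2(d[1],d[0])))
# stand corners, top face z=66
K=[(340+x/2.985,190+y/3) for x,y in((252,217),(320,210),(345,288),(273,302))]
S=[atz('top0',k,66) for k in K]
print('stand',np.mean(S,0),[np.degrees(np.arctan2(*(S[(i+1)%4]-S[i])[1::-1])) for i in range(4)])
s=ctrl.read_state();print(s['tool_rot'],s['width'])
```

```text
ptop [ 453.4 -317.5  161.6] [0.0, 0.0]
collar [ 452.5 -317.9   66. ] [0.1, 0.1]
low [ 639.  -142.1   37.7] [0.3, 0.3]
tall [ 585.  -233.1   71.7] [0.1, 0.1]
ring [527.3 248.2  59.8] [0.7, 0.7]
dish [466.4 131.3  56.4] [0.0, 0.0]
box [583.8  70.6  58.1] [0.2, 0.2]
jar [643.8 186.5  60.4] [0.7, 0.7]
cone [540.8 204.3  95.8] [0.2, 0.2]
orange [ 442.3 -240.1  150.4] [0.1, 0.1]
post [423.8 111.9  28.5] [6.9, 6.9]
ptop [ 453.2 -321.6  153. ] [ 452.5 -311.5  153. ]
collar [ 452.5 -316.6   69. ] [ 452.9 -319.7   69. ]
low [ 638.3 -141.6   40. ] [ 639.  -143.9   40. ]
tall [ 584.5 -232.    75. ] [ 584.8 -235.4   75. ]
ring [526.8 248.7  57. ] [527.9 252.1  57. ]
dish [466.5 131.3  57. ] [466.4 130.6  57. ]
box [583.7  70.6  57. ] [584.1  71.9  57. ]
jar [643.7 186.9  57. ] [645.  190.9  57. ]
post [431.1 111.9  40. ] [418.5  98.8  40. ]
axis [555.2 159.4  57. ]
ring 93.75750081033908 107.60254882851956
dish 93.04424866956646 -162.4124753283488
box 93.249890421663 -72.20225100016741
jar 92.72808363253871 17.27348973948233
post 132.80834757428096 -159.07722599178845
stand [ 453.8 -318.3   66. ] [np.float64(-83.81730828256502), np.float64(-164.52906892608732), np.float64(100.86478550263529), np.float64(11.830052887219)]
[-3.1  0.   2.8] 85.74434857564732
```

All the heights and radii fit the text. I'm moving over toward the probe and taking wrist pictures of the pointer and the probe on the way.

```bash
python3 -m creep '[{"dx":0.1,"dy":-0.11,"dz":0.05},{"dx":0.2,"dy":-0.22,"dz":0.05},{"dx":0.3,"dy":-0.33,"dz":0.05},{"dx":0.4,"dy":-0.44,"dz":0.05},{"dx":0.5,"dy":-0.55,"dz":0.05}]'
python3 -m creep '[{"dx":0.02,"dy":-0.15},{"dx":0.04,"dy":-0.3},{"dx":0.06,"dy":-0.45},{"dx":0.08,"dy":-0.6},{"dx":0.1,"dy":-0.75}]'
python3 -c "
from h import *;snap('wrist','w1')"
python3 -m creep '[{"dy":-0.15},{"dy":-0.3},{"dy":-0.45},{"dy":-0.6},{"dy":-0.75}]'
python3 -c "
from h import *;ctrl.read_state();snap('wrist','w2')
cv2.imwrite('pics/w12.png',cv2.resize(np.hstack([cv2.imread('pics/w1.png')[:,:400],cv2.imread('pics/w2.png')[:,100:500]]),None,fx=1,fy=1))"
```

```text
$[0]: bad value
$[0]: bad value
$[0]: bad value
```

View pics/w12.png

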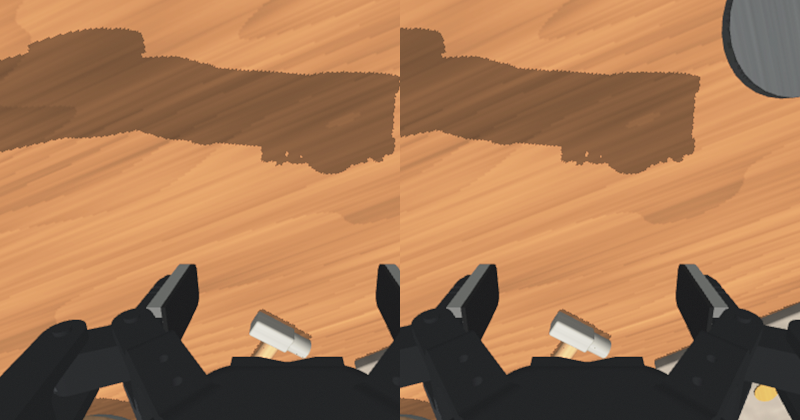

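The moves were refused, so these pictures only show the start view with the fingers and the hammer. The rows probably need every key.

```bash
python3 -m creep '[{"dx":0.1,"dy":-0.11,"dz":0.05,"rx":0,"ry":0,"rz":0,"grip":-1},{"dx":0.2,"dy":-0.22,"dz":0.05,"rx":0,"ry":0,"rz":0,"grip":-1},{"dx":0.3,"dy":-0.33,"dz":0.05,"rx":0,"ry":0,"rz":0,"grip":-1},{"dx":0.4,"dy":-0.44,"dz":0.05,"rx":0,"ry":0,"rz":0,"grip":-1},{"dx":0.5,"dy":-0.55,"dz":0.05,"rx":0,"ry":0,"rz":0,"grip":-1}]'
python3 -c "
from h import *
print(ctrl.read_state()['tool_rot']); K,T=cal('w1');print(T)"
```

```text
clock: 0.88
eef_pos: [436.0, 384.6, 251.4]
tool_rot: [3.141, 0.0, 2.772]
force: [0.8, 0.5, 0.1]
width: 85.4
gripper_force: 0.0
[3.14125418e+00 1.09189994e-04 2.77196039e+00]
[[ 3.60645341e-01  8.93417974e-01  2.67841858e-01  1.66556655e+02]
 [ 9.32699661e-01 -3.44682318e-01 -1.06138786e-01  6.31980504e+02]
 [-2.50594714e-03  2.88094469e-01 -9.57598714e-01  3.72712751e+02]
 [ 0.00000000e+00  0.00000000e+00  0.00000000e+00  1.00000000e+00]]
```

```bash
python3 -m creep '[{"dx":0.02,"dy":-0.15,"dz":0,"rx":0,"ry":0,"rz":0,"grip":-1},{"dx":0.04,"dy":-0.3,"dz":0,"rx":0,"ry":0,"rz":0,"grip":-1},{"dx":0.06,"dy":-0.45,"dz":0,"rx":0,"ry":0,"rz":0,"grip":-1},{"dx":0.08,"dy":-0.6,"dz":0,"rx":0,"ry":0,"rz":0,"grip":-1},{"dx":0.1,"dy":-0.75,"dz":0,"rx":0,"ry":0,"rz":0,"grip":-1}]'
python3 -c "
from h import *;snap('wrist','w3')"
python3 -m creep '[{"dx":0,"dy":-0.15,"dz":0,"rx":0,"ry":0,"rz":0,"grip":-1},{"dx":0,"dy":-0.3,"dz":0,"rx":0,"ry":0,"rz":0,"grip":-1},{"dx":0,"dy":-0.45,"dz":0,"rx":0,"ry":0,"rz":0,"grip":-1},{"dx":0,"dy":-0.6,"dz":0,"rx":0,"ry":0,"rz":0,"grip":-1},{"dx":0,"dy":-0.7,"dz":0,"rx":0,"ry":0,"rz":0,"grip":-1}]'
python3 -c "
from h import *;snap('wrist','w4')
for n in('w3','w4'):
  for p in((453,-318,156),(453,-318,66),(418,110,40),(442,-240,150),(555,159,37)): print(n,p,proj(n,p).round())
"
```

```text
clock: 1.5
eef_pos: [475.1, 84.2, 251.5]
tool_rot: [3.141, 0.001, 2.772]
force: [0.7, -0.1, 0.2]
width: 85.0
gripper_force: 0.0
clock: 2.17
eef_pos: [474.5, -197.0, 251.5]
tool_rot: [-3.141, 0.001, 2.769]
force: [0.8, 0.5, -0.9]
width: 85.2
gripper_force: 0.0
w3 (453, -318, 156) [-121.  340.]
w3 (453, -318, 66) [-26. 289.]
w3 (418, 110, 40) [290. 130.]
w3 (442, -240, 150) [-54. 301.]
w3 (555, 159, 37) [367. 222.]
w4 (453, -318, 156) [144. 241.]
w4 (453, -318, 66) [181. 211.]
w4 (418, 110, 40) [546.  28.]
w4 (442, -240, 150) [225. 195.]
w4 (555, 159, 37) [604. 138.]
```

```bash
python3 -c "
from h import *
a=cv2.imread('pics/w3.png')[80:330,190:456];b=cv2.imread('pics/w4.png')[150:300,60:260]
c=np.zeros((500,800,3),np.uint8)
c[:376,:400]=cv2.resize(a,(400,376),interpolation=2);c[:300,400:]=cv2.resize(b,(400,300),interpolation=2)
cv2.imwrite('pics/w34.png',c)"
```

```text
(no output)
```

View pics/w34.png

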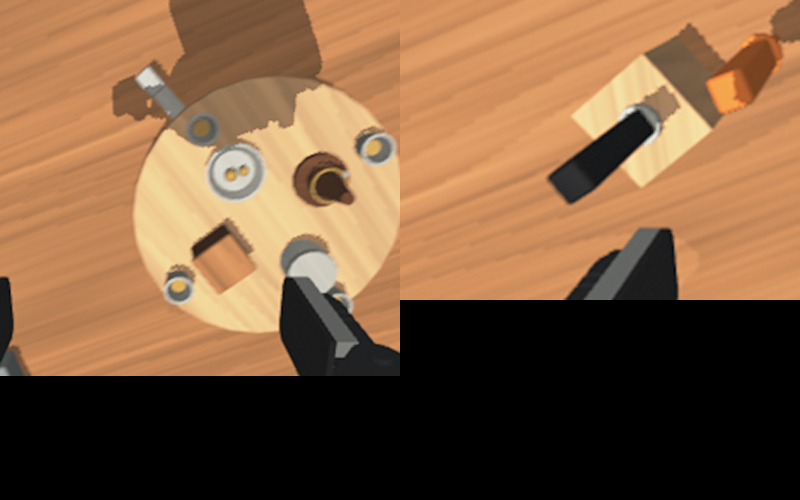

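Left: the pointer post's top is at w3 (289,131), the ring cup at (440,178), and the dish cup is beside the pointer. Right: the black handle's top is at about w4 (145,240), and the collar at about (180,211). I'll enlarge the handle's top to read its yaw.

```bash
python3 -c "
from h import *
b=cv2.imread('pics/w4.png')[200:260,125:205].astype(float)
b=np.clip(255*(b/255)**0.45*1.1,0,255).astype(np.uint8)
b=cv2.resize(b,(640,480),interpolation=2)
for v,p in (((125,200),0),):pass
cv2.imwrite('pics/hd.png',b)
print(atz('w3',(288.7,131),40), np.degrees(np.arctan2(*(atz('w3',(288.7,131),40)-np.array([555.2,159.4,0]))[1::-1])))
print(atz('w3',(440,178),57), tri(('w4',(144,241)),('top0',(458.9,276)),('side0',(214.5,320))))
"
```

```text
[417.88621833 107.94149674  40.        ] -159.45645394193986
[525.97864526 247.92664128  57.        ] (array([ 452.96199679, -316.92734823,  160.22548198]), [1.3, 1.2, 0.5])
```

View pics/hd.png

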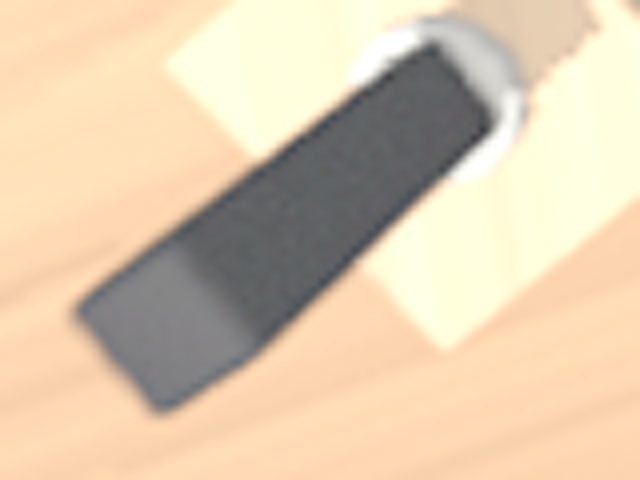

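The brightened crop shows the handle's top face with corners at (78,312), (178,243), (255,352) and (162,412).

```bash
python3 -c "
from h import *
np.set_printoptions(suppress=True,precision=1)
C=[np.array((125+x/8,200+y/8)) for x,y in((78,312),(178,243),(255,352),(162,412))]
S=[atz('w4',c,156) for c in C]
print(np.mean(S,0),[ (np.linalg.norm(S[(i+1)%4]-S[i]),np.degrees(np.arctan2(*(S[(i+1)%4]-S[i])[1::-1]))) for i in range(4)])
print(tri(('w4',np.mean(C,0)),('top0',(458.9,276)),('side0',(214.5,320))))
B=[np.array((125+x/8,200+y/8)) for x,y in((435,45),(492,125))]
print([atz('w4',c,72) for c in B])
s=ctrl.read_state();print(s['eef_pos'],s['tool_rot'])
"
```

```text
[ 453.7 -316.9  156. ] [(np.float64(13.89535630453793), np.float64(102.46637848579392)), (np.float64(13.872436726721169), np.float64(6.693204310285706)), (np.float64(12.787477675724285), np.float64(-78.65171516749241)), (np.float64(13.555549119513564), np.float64(-168.73884588675955))]
(array([ 453.3, -316.5,  159.7]), [1.6, 1.7, 0.2])
[array([ 446.6, -313.9,   72. ]), array([ 459.8, -311.8,   72. ])]
[ 474.  -202.9  251.6] [-3.1  0.   2.8]
```

```bash
python3 -m creep '[{"dx":-0.01,"dy":-0.07,"dz":0,"rx":0,"ry":0,"rz":0.022,"grip":0},{"dx":-0.03,"dy":-0.14,"dz":0,"rx":0,"ry":0,"rz":0.044,"grip":0},{"dx":-0.04,"dy":-0.21,"dz":-0.02,"rx":0,"ry":0,"rz":0.066,"grip":0},{"dx":-0.054,"dy":-0.28,"dz":-0.05,"rx":0,"ry":0,"rz":0.087,"grip":0},{"dx":-0.054,"dy":-0.28,"dz":-0.075,"rx":0,"ry":0,"rz":0.087,"grip":0}]'
python3 -c "
from h import *
snap('wrist','w5')
for i in range(2):
  s=ctrl.read_state();print(s['eef_pos'],s['tool_rot'],s['width'],s['qpos'].round(2))
for p in((453.2,-317.2,156),(453.2,-317.2,69)): print(proj('w5',p))
"
```

```text
clock: 2.85
eef_pos: [452.4, -308.1, 220.8]
tool_rot: [-3.141, -0.001, -2.969]
force: [-0.3, 0.7, -0.3]
width: 42.6
gripper_force: 0.0
[ 452.27470254 -305.72331828  219.49724643] [ 3.13962038e+00 -1.92804120e-03 -2.96808943e+00] 42.79424655929863 [ 0.54  0.49  0.01  1.82 -0.01  0.83  2.29]
[ 452.27470254 -305.72331828  219.49724643] [ 3.13962038e+00 -1.92804120e-03 -2.96808943e+00] 42.79424655929863 [ 0.54  0.49  0.01  1.82 -0.01  0.83  2.29]
[275.03220066 225.8793319 ]
[278.47273541 197.01179082]
```

View pics/w5.png

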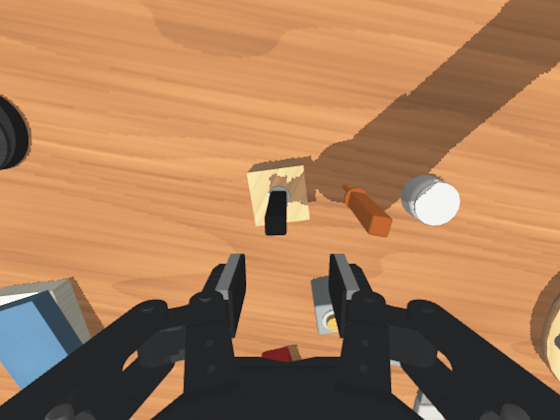

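The wrist view confirms it: the black handle's top is at (276,226), as predicted, and square to the fingers. Descending and gripping.

```bash
python3 -m creep '[{"dx":0.002,"dy":-0.029,"dz":0,"rx":0,"ry":0,"rz":0,"grip":0},{"dx":0.002,"dy":-0.029,"dz":-0.07,"rx":0,"ry":0,"rz":0,"grip":0},{"dx":0.002,"dy":-0.029,"dz":-0.14,"rx":0,"ry":0,"rz":0,"grip":0},{"dx":0.002,"dy":-0.029,"dz":-0.21,"rx":0,"ry":0,"rz":0,"grip":0},{"dx":0.002,"dy":-0.029,"dz":-0.28,"rx":0,"ry":0,"rz":0,"grip":0}]'
python3 -m creep '[{"dx":0,"dy":0,"dz":0,"rx":0,"ry":0,"rz":0,"grip":0},{"dx":0,"dy":0,"dz":0,"rx":0,"ry":0,"rz":0,"grip":0.3},{"dx":0,"dy":0,"dz":0,"rx":0,"ry":0,"rz":0,"grip":0.5},{"dx":0,"dy":0,"dz":0,"rx":0,"ry":0,"rz":0,"grip":1},{"dx":0,"dy":0,"dz":0,"rx":0,"ry":0,"rz":0,"grip":1}]'
python3 -m creep '[{"dx":0,"dy":0,"dz":0,"rx":0,"ry":0,"rz":0,"grip":1},{"dx":0,"dy":0,"dz":0,"rx":0,"ry":0,"rz":0,"grip":1},{"dx":0,"dy":0,"dz":0,"rx":0,"ry":0,"rz":0,"grip":1},{"dx":0,"dy":0,"dz":0,"rx":0,"ry":0,"rz":0,"grip":1},{"dx":0,"dy":0,"dz":0,"rx":0,"ry":0,"rz":0,"grip":1}]'
```

```text
clock: 3.52
eef_pos: [455.4, -317.3, 109.1]
tool_rot: [-3.14, 0.001, -2.964]
force: [-0.0, -0.3, -0.4]
width: 42.5
gripper_force: 0.0
clock: 4.15
eef_pos: [454.9, -317.9, 110.5]
tool_rot: [-3.14, 0.002, -2.965]
force: [0.1, 0.2, 6.1]
width: 14.9
gripper_force: 60.2
clock: 4.78
eef_pos: [454.9, -317.9, 110.5]
tool_rot: [-3.14, 0.002, -2.965]
force: [-0.4, 0.5, 7.0]
width: 15.5
gripper_force: 60.2
```

```bash
python3 -m creep '[{"dx":0,"dy":0,"dz":0.03,"rx":0,"ry":0,"rz":0,"grip":1},{"dx":0,"dy":0,"dz":0.08,"rx":0,"ry":0,"rz":0,"grip":1},{"dx":0,"dy":0,"dz":0.15,"rx":0,"ry":0,"rz":0,"grip":1},{"dx":0,"dy":0,"dz":0.22,"rx":0,"ry":0,"rz":0,"grip":1},{"dx":0,"dy":0,"dz":0.25,"rx":0,"ry":0,"rz":0,"grip":1}]'
python3 -m creep '[{"dx":0.08,"dy":0.08,"dz":0,"rx":0,"ry":0,"rz":0,"grip":1},{"dx":0.18,"dy":0.17,"dz":0,"rx":0,"ry":0,"rz":0,"grip":1},{"dx":0.28,"dy":0.27,"dz":0,"rx":0,"ry":0,"rz":0,"grip":1},{"dx":0.38,"dy":0.36,"dz":0,"rx":0,"ry":0,"rz":0,"grip":1},{"dx":0.46,"dy":0.438,"dz":0,"rx":0,"ry":0,"rz":0,"grip":1}]'
python3 -m creep '[{"dx":0,"dy":0,"dz":-0.06,"rx":0,"ry":0,"rz":0,"grip":1},{"dx":0,"dy":0,"dz":-0.11,"rx":0,"ry":0,"rz":0,"grip":1},{"dx":0,"dy":0,"dz":-0.14,"rx":0,"ry":0,"rz":0,"grip":1},{"dx":0,"dy":0,"dz":-0.14,"rx":0,"ry":0,"rz":0,"grip":1},{"dx":0,"dy":0,"dz":-0.14,"rx":0,"ry":0,"rz":0,"grip":1}]'
python3 -c "
from h import *
snap('side','s1');snap('wrist','w6');s=ctrl.read_state();print(s['eef_pos'],s['tool_rot'])
p=s['eef_pos']
q=p-[0,0,104.5]
print(proj('s1',q),proj('s1',q+[0,0,63]),proj('s1',(638.6,-142.5,40)),proj('w6',q),proj('w6',(638.6,-142.5,40)))
a=cv2.imread('pics/s1.png')[190:310,250:370];b=cv2.imread('pics/w6.png')
cv2.imwrite('pics/v6.png',np.hstack([cv2.resize(a,(420,420),interpolation=2),b[:,100:480]]))
"
```

```text
clock: 5.4
eef_pos: [454.6, -318.0, 211.3]
tool_rot: [-3.14, 0.002, -2.965]
force: [0.5, -0.8, -0.7]
width: 15.2
gripper_force: 59.5
clock: 6.02
eef_pos: [639.2, -140.1, 208.7]
tool_rot: [3.141, -0.001, -2.963]
force: [0.2, -0.4, -0.7]
width: 15.2
gripper_force: 59.5
clock: 6.65
eef_pos: [638.6, -142.6, 154.1]
tool_rot: [-3.141, 0.001, -2.965]
force: [0.4, 0.3, -0.7]
width: 15.3
gripper_force: 59.5
[ 638.70914839 -142.54568092  154.31913126] [-3.14103053e+00  1.60985894e-03 -2.96496801e+00]
[312.02839519 276.46329863] [313.74538538 256.01961459] [311.71946756 279.48128361] [287.66972308 211.02597953] [287.7340334  207.72304933]
```

View pics/v6.png

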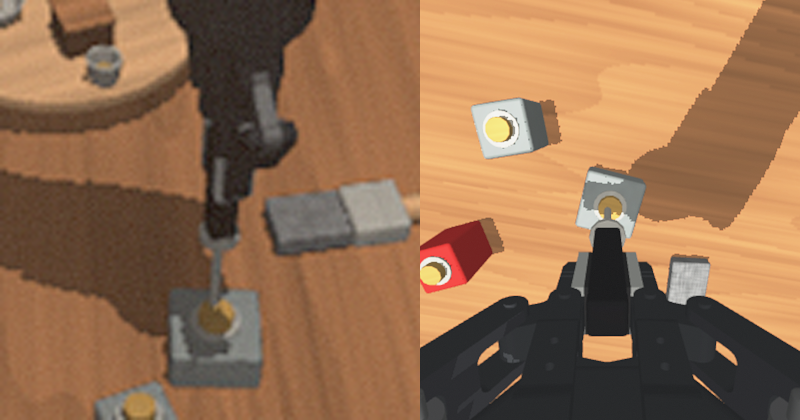

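The needle tip shows at side (311,277), right over the low stud and within a pixel of the prediction. Pressing.

```bash
python3 -m creep '[{"dx":0,"dy":0,"dz":-0.012,"rx":0,"ry":0,"rz":0,"grip":1},{"dx":0,"dy":0,"dz":-0.024,"rx":0,"ry":0,"rz":0,"grip":1},{"dx":0,"dy":0,"dz":-0.03,"rx":0,"ry":0,"rz":0,"grip":1},{"dx":0,"dy":0,"dz":-0.035,"rx":0,"ry":0,"rz":0,"grip":1},{"dx":0,"dy":0,"dz":-0.035,"rx":0,"ry":0,"rz":0,"grip":1}]'
python3 -m creep '[{"dx":0,"dy":0,"dz":0,"rx":0,"ry":0,"rz":0,"grip":1},{"dx":0,"dy":0,"dz":0,"rx":0,"ry":0,"rz":0,"grip":1},{"dx":0,"dy":0,"dz":0,"rx":0,"ry":0,"rz":0,"grip":1},{"dx":0,"dy":0,"dz":0,"rx":0,"ry":0,"rz":0,"grip":1},{"dx":0,"dy":0,"dz":0,"rx":0,"ry":0,"rz":0,"grip":1}]'
```

```text
clock: 7.38
eef_pos: [638.3, -142.4, 139.5]
tool_rot: [-3.141, 0.0, -2.965]
force: [-0.2, -0.3, 2.5]
width: 15.3
gripper_force: 59.7
clock: 8.0
eef_pos: [638.2, -142.4, 139.4]
tool_rot: [-3.141, 0.0, -2.965]
force: [0.6, -0.9, 3.7]
width: 15.2
gripper_force: 59.7
```

```bash
python3 -m creep '[{"dx":0,"dy":0,"dz":0.05,"rx":0,"ry":0,"rz":0,"grip":1},{"dx":0,"dy":0,"dz":0.15,"rx":0,"ry":0,"rz":0,"grip":1},{"dx":-0.04,"dy":-0.07,"dz":0.15,"rx":0,"ry":0,"rz":0,"grip":1},{"dx":-0.09,"dy":-0.15,"dz":0.15,"rx":0,"ry":0,"rz":0,"grip":1},{"dx":-0.134,"dy":-0.227,"dz":0.15,"rx":0,"ry":0,"rz":0,"grip":1}]'
python3 -m creep '[{"dx":0,"dy":0,"dz":0,"rx":0,"ry":0,"rz":0,"grip":1},{"dx":0,"dy":0,"dz":-0.01,"rx":0,"ry":0,"rz":0,"grip":1},{"dx":0,"dy":0,"dz":-0.02,"rx":0,"ry":0,"rz":0,"grip":1},{"dx":0,"dy":0,"dz":-0.025,"rx":0,"ry":0,"rz":0,"grip":1},{"dx":0,"dy":0,"dz":-0.025,"rx":0,"ry":0,"rz":0,"grip":1}]'
python3 -c "
from h import *
snap('side','s2');snap('wrist','w7');s=ctrl.read_state();print(s['eef_pos'],s['tool_rot'])
p=s['eef_pos']
q=p-[0,0,104.5]
print(q,proj('s2',q),proj('s2',(584.7,-233.3,75)),proj('w7',q),proj('w7',(584.7,-233.3,75)))
a=cv2.imread('pics/s2.png')[220:340,230:350];b=cv2.imread('pics/w7.png')[110:310,185:385]
cv2.imwrite('pics/v7.png',np.hstack([cv2.resize(a,(400,400),interpolation=2),cv2.resize(b,(400,400),interpolation=2)]))
"
```

```text
clock: 8.62
eef_pos: [583.1, -233.8, 198.6]
tool_rot: [3.141, -0.002, -2.965]
force: [-0.9, -0.9, 0.2]
width: 15.3
gripper_force: 59.5
clock: 9.25
eef_pos: [584.6, -232.4, 188.9]
tool_rot: [3.141, -0.0, -2.964]
force: [0.7, -0.1, -0.5]
width: 15.1
gripper_force: 59.5
[ 584.7252257  -232.85191646  189.29222377] [-3.14157923e+00  7.78456596e-05 -2.96429602e+00]
[ 584.7252257  -232.85191646   84.79222377] [289.77119989 302.82618287] [289.6541632  306.16884915] [287.31010205 211.24077511] [286.80889887 207.95118821]
```

View pics/v7.png

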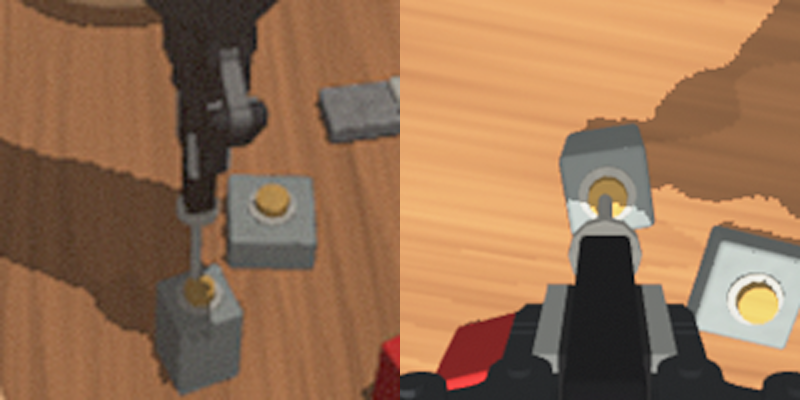

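The tip hangs over the tall stud in both views: side crop tip (197,275) against stud (201,293). Pressing.

```bash
python3 -m creep '[{"dx":0,"dy":0,"dz":-0.012,"rx":0,"ry":0,"rz":0,"grip":1},{"dx":0,"dy":0,"dz":-0.024,"rx":0,"ry":0,"rz":0,"grip":1},{"dx":0,"dy":0,"dz":-0.03,"rx":0,"ry":0,"rz":0,"grip":1},{"dx":0,"dy":0,"dz":-0.035,"rx":0,"ry":0,"rz":0,"grip":1},{"dx":0,"dy":0,"dz":-0.035,"rx":0,"ry":0,"rz":0,"grip":1}]'
python3 -m creep '[{"dx":0,"dy":0,"dz":0,"rx":0,"ry":0,"rz":0,"grip":1},{"dx":0,"dy":0,"dz":0,"rx":0,"ry":0,"rz":0,"grip":1},{"dx":0,"dy":0,"dz":0,"rx":0,"ry":0,"rz":0,"grip":1},{"dx":0,"dy":0,"dz":0,"rx":0,"ry":0,"rz":0,"grip":1},{"dx":0,"dy":0,"dz":0,"rx":0,"ry":0,"rz":0,"grip":1}]'
```

```text
clock: 9.98
eef_pos: [584.6, -233.2, 175.5]
tool_rot: [-3.142, 0.0, -2.965]
force: [-0.5, 0.8, 2.8]
width: 15.4
gripper_force: 59.8
clock: 10.6
eef_pos: [584.6, -233.1, 175.3]
tool_rot: [-3.142, 0.0, -2.965]
force: [-0.4, 0.3, 2.5]
width: 15.2
gripper_force: 59.8
```

```bash
python3 -m creep '[{"dx":0,"dy":0,"dz":0.06,"rx":0,"ry":0,"rz":0,"grip":1},{"dx":0,"dy":0,"dz":0.15,"rx":0,"ry":0,"rz":0,"grip":1},{"dx":0,"dy":0.1,"dz":0.15,"rx":0,"ry":0,"rz":0,"grip":1},{"dx":0,"dy":0.22,"dz":0.15,"rx":0,"ry":0,"rz":0,"grip":1},{"dx":0,"dy":0.34,"dz":0.15,"rx":0,"ry":0,"rz":0,"grip":1}]'
python3 -m creep '[{"dx":-0.03,"dy":0.12,"dz":0,"rx":0,"ry":0,"rz":0,"grip":1},{"dx":-0.06,"dy":0.25,"dz":0,"rx":0,"ry":0,"rz":0,"grip":1},{"dx":-0.09,"dy":0.38,"dz":0,"rx":0,"ry":0,"rz":0,"grip":1},{"dx":-0.12,"dy":0.51,"dz":0,"rx":0,"ry":0,"rz":0,"grip":1},{"dx":-0.143,"dy":0.63,"dz":0,"rx":0,"ry":0,"rz":0,"grip":1}]'
python3 -m creep '[{"dx":0,"dy":0.1,"dz":0,"rx":0,"ry":0,"rz":0,"grip":1},{"dx":0,"dy":0.19,"dz":0,"rx":0,"ry":0,"rz":0,"grip":1},{"dx":0,"dy":0.233,"dz":0,"rx":0,"ry":0,"rz":0,"grip":1},{"dx":0,"dy":0.233,"dz":-0.05,"rx":0,"ry":0,"rz":0,"grip":1},{"dx":0,"dy":0.233,"dz":-0.1,"rx":0,"ry":0,"rz":0,"grip":1}]'
python3 -c "
from h import *
snap('wrist','w8');snap('side','s3');snap('top','t2');s=ctrl.read_state();print(s['eef_pos'],s['tool_rot'])
p=s['eef_pos']
q=p-[0,0,104.5];g=(526.7,248.4,57)
for n in('w8','s3'): print(q,proj(n,q),proj(n,g))
a=cv2.imread('pics/s3.png')[110:210,205:305];b=cv2.imread('pics/w8.png')[130:290,205:365]
cv2.imwrite('pics/v8.png',np.hstack([cv2.resize(a,(400,400),interpolation=2),cv2.resize(b,(400,400),interpolation=2)]))
"
```

```text
clock: 11.22
eef_pos: [584.2, -95.8, 234.9]
tool_rot: [3.141, -0.0, -2.965]
force: [-0.2, 0.7, -0.9]
width: 15.3
gripper_force: 59.4
clock: 11.85
eef_pos: [526.4, 156.7, 235.0]
tool_rot: [3.141, -0.001, -2.964]
force: [1.3, 0.5, -0.0]
width: 15.3
gripper_force: 59.4
clock: 12.48
eef_pos: [527.6, 247.0, 194.7]
tool_rot: [-3.141, 0.0, -2.966]
force: [0.2, -0.4, -1.6]
width: 14.9
gripper_force: 59.4
[526.79921375 246.57612572 194.35977933] [-3.14006154e+00 -2.66214744e-03 -2.96606659e+00]
[526.79921375 246.57612572  89.85977933] [287.28253608 210.12352822] [289.21682087 200.63405724]
[526.79921375 246.57612572  89.85977933] [254.19127009 152.86953044] [254.45850227 162.54678277]
```

View pics/v8.png

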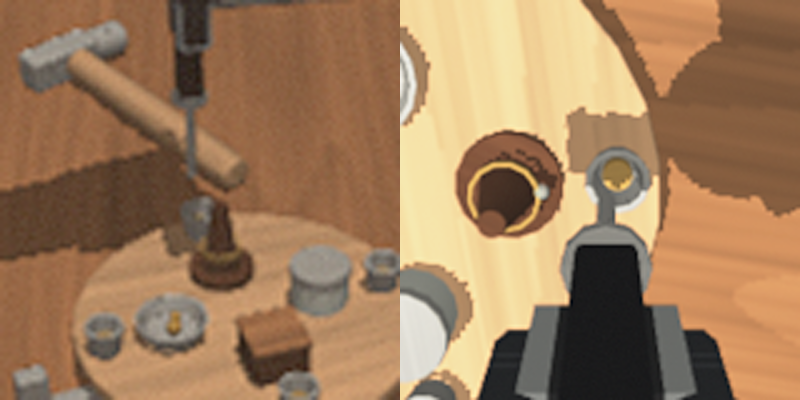

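Side crop: tip (191,178), cup mouth (197,203). Wrist crop: cup mouth centre (618,176), needle running down to about (606,190). I'll refine the cup's position.

```bash
python3 -c "
from h import *
np.set_printoptions(suppress=True,precision=1)
print('cup', atz('w8',(292.2,200.4),57), atz('s3',(254.3,160.8),57), tri(('w8',(292.2,200.4)),('s3',(254.3,160.8)),('top0',(190.9,240.2)),('w3',(440,178))))
print('tip side', atz('s3',(252.8,154.5),89.9),'down px', atz('w8',(287.3,211),89.9)-atz('w8',(287.3,210),89.9))
"
```

```text
cup [526.  251.2  57. ] [526.4 256.2  57. ] (array([525.8, 249. ,  60.4]), [2.1, 1.7, 1.2, 2.4])
tip side [523.  239.4  89.9] down px [0.9 0.2 0. ]
```

```bash
python3 -m creep '[{"dx":0,"dy":0.008,"dz":0,"rx":0,"ry":0,"rz":0,"grip":1},{"dx":0,"dy":0.008,"dz":-0.03,"rx":0,"ry":0,"rz":0,"grip":1},{"dx":0,"dy":0.008,"dz":-0.06,"rx":0,"ry":0,"rz":0,"grip":1},{"dx":0,"dy":0.008,"dz":-0.08,"rx":0,"ry":0,"rz":0,"grip":1},{"dx":0,"dy":0.008,"dz":-0.09,"rx":0,"ry":0,"rz":0,"grip":1}]'
python3 -m creep '[{"dx":0,"dy":0,"dz":-0.01,"rx":0,"ry":0,"rz":0,"grip":1},{"dx":0,"dy":0,"dz":-0.015,"rx":0,"ry":0,"rz":0,"grip":1},{"dx":0,"dy":0,"dz":-0.02,"rx":0,"ry":0,"rz":0,"grip":1},{"dx":0,"dy":0,"dz":-0.025,"rx":0,"ry":0,"rz":0,"grip":1},{"dx":0,"dy":0,"dz":-0.025,"rx":0,"ry":0,"rz":0,"grip":1}]'
python3 -c "
from h import *
snap('wrist','w9')"
```

```text
clock: 13.25
eef_pos: [527.0, 251.1, 158.4]
tool_rot: [-3.141, -0.001, -2.965]
force: [-0.0, 0.2, -0.6]
width: 15.2
gripper_force: 59.4
clock: 13.88
eef_pos: [527.5, 251.4, 149.5]
tool_rot: [3.141, 0.0, -2.965]
force: [-0.1, -0.1, 1.8]
width: 15.4
gripper_force: 59.5
```

The force is 2.5 N at tip z 45, so the tip is in the cup and on the contact. Working out the arc.

```bash
python3 -c "
import numpy as np
c=np.array([555.2,159.4]);p0=np.array([527.4,250.8])
P=[p0]+[c+94.5*np.array([np.cos(a),np.sin(a)]) for a in np.radians(np.linspace(107,200.5,16)[1:])]
for k in range(3):
  b=P[5*k]
  print([tuple(((q-b)/400).round(3)) for q in P[5*k+1:5*k+6]])
"
```

```text
[(np.float64(-0.024), np.float64(-0.011)), (np.float64(-0.047), np.float64(-0.023)), (np.float64(-0.068), np.float64(-0.037)), (np.float64(-0.088), np.float64(-0.053)), (np.float64(-0.107), np.float64(-0.071))]
[(np.float64(-0.016), np.float64(-0.02)), (np.float64(-0.03), np.float64(-0.042)), (np.float64(-0.041), np.float64(-0.065)), (np.float64(-0.05), np.float64(-0.089)), (np.float64(-0.056), np.float64(-0.114))]
[(np.float64(-0.003), np.float64(-0.025)), (np.float64(-0.004), np.float64(-0.051)), (np.float64(-0.002), np.float64(-0.077)), (np.float64(0.003), np.float64(-0.102)), (np.float64(0.011), np.float64(-0.126))]
```

```bash
python3 -m creep '[{"dx":-0.024,"dy":-0.011,"dz":0,"rx":0,"ry":0,"rz":0,"grip":1},{"dx":-0.047,"dy":-0.023,"dz":0,"rx":0,"ry":0,"rz":0,"grip":1},{"dx":-0.068,"dy":-0.037,"dz":0,"rx":0,"ry":0,"rz":0,"grip":1},{"dx":-0.088,"dy":-0.053,"dz":0,"rx":0,"ry":0,"rz":0,"grip":1},{"dx":-0.107,"dy":-0.071,"dz":0,"rx":0,"ry":0,"rz":0,"grip":1}]'
python3 -c "
from h import *
snap('top','t3');s=ctrl.read_state();print(s['eef_pos'],s['tool_rot'],s['force'])"
```

```text
clock: 14.55
eef_pos: [484.2, 222.3, 149.4]
tool_rot: [-3.142, 0.0, -2.965]
force: [1.4, -0.6, 1.9]
width: 15.2
gripper_force: 59.7
[482.69886864 220.82227204 149.27503268] [-3.14024906e+00 -2.22075709e-03 -2.96558940e+00] [-3.03099814 -1.94353307  1.20699732]
```

```bash
python3 -m creep '[{"dx":-0.016,"dy":-0.02,"dz":0,"rx":0,"ry":0,"rz":0,"grip":1},{"dx":-0.03,"dy":-0.042,"dz":0,"rx":0,"ry":0,"rz":0,"grip":1},{"dx":-0.041,"dy":-0.065,"dz":0,"rx":0,"ry":0,"rz":0,"grip":1},{"dx":-0.05,"dy":-0.089,"dz":0,"rx":0,"ry":0,"rz":0,"grip":1},{"dx":-0.056,"dy":-0.114,"dz":0,"rx":0,"ry":0,"rz":0,"grip":1}]'
python3 -m creep '[{"dx":-0.003,"dy":-0.025,"dz":0,"rx":0,"ry":0,"rz":0,"grip":1},{"dx":-0.004,"dy":-0.051,"dz":0,"rx":0,"ry":0,"rz":0,"grip":1},{"dx":-0.002,"dy":-0.077,"dz":0,"rx":0,"ry":0,"rz":0,"grip":1},{"dx":0.003,"dy":-0.098,"dz":0,"rx":0,"ry":0,"rz":0,"grip":1},{"dx":0.007,"dy":-0.114,"dz":0,"rx":0,"ry":0,"rz":0,"grip":1}]'
python3 -c "
from h import *
s=ctrl.read_state();print(s['eef_pos'],s['tool_rot'],s['force'])
p=s['eef_pos'];print(np.degrees(np.arctan2(p[1]-159.4,p[0]-555.2))%360)
snap('wrist','w10');snap('top','t4');snap('side','s4')
for a in (197,200.5): print(proj('w10',(555.2+94*np.cos(np.radians(a)),159.4+94*np.sin(np.radians(a)),57)))
a=cv2.imread('pics/t4.png')[170:300,170:300];b=cv2.imread('pics/w10.png')[60:300,150:390]
cv2.imwrite('pics/v9.png',np.hstack([cv2.resize(a,(390,390),interpolation=2),cv2.resize(b,(390,390),interpolation=2)]))
"
```

```text
clock: 15.22
eef_pos: [462.3, 176.7, 149.4]
tool_rot: [3.141, 0.001, -2.965]
force: [1.8, -0.1, 0.7]
width: 15.3
gripper_force: 59.7
clock: 15.85
eef_pos: [465.6, 131.4, 149.5]
tool_rot: [3.141, 0.001, -2.965]
force: [3.3, 1.9, 2.5]
width: 15.1
gripper_force: 59.7
[465.57790945 131.40943971 149.46994463] [ 3.14123754e+00  1.07632281e-03 -2.96503104e+00] [3.32459048 1.8961584  2.47341646]
197.34450553817143
[288.22471578 215.07983644]
[281.21937385 216.08817864]
```

View pics/v9.png

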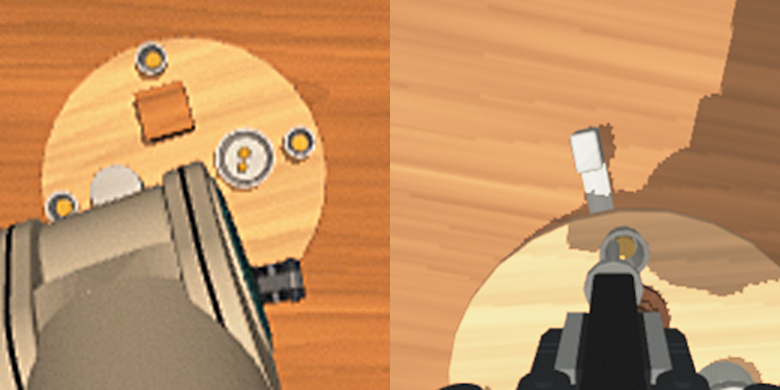

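The top crop shows the other three cups: dish (299,144), box (151,60), jar (63,208). The wrist crop shows the tip in the ring cup at (627,247), the pointer post at (588,150), and a little more turn needed. That was my 11th picture, one over the limit of 10, so I'll use numbers only from here.

```bash
cat > ang.py <<'E'
from h import *
np.set_printoptions(suppress=True,precision=2)
def dots(fn,seeds,z=47):
    im=cv2.imread(f'pics/{fn}.png'); hsv=cv2.cvtColor(im,cv2.COLOR_BGR2HSV).astype(int); out=[]
    for u,v in seeds:
        # cup ring+dot: pixels unlike the plate -> low saturation ring
        y0,x0=int(round(v))-9,int(round(u))-9
        w=hsv[y0:y0+19,x0:x0+19]; yy,xx=np.mgrid[y0:y0+19,x0:x0+19]
        m=(w[...,1]<75)&(np.hypot(xx-u,yy-v)<8)
        (cx,cy),r=cv2.minEnclosingCircle(np.argwhere(m)[:,::-1].astype(np.float32)); 
        out.append(((cx+x0,cy+y0),round(r,1),int(m.sum())))
    return out
def show(fn,seeds,off):
    c=np.array([555.2,159.4]); A=[]
    for (uv,r,n),s,o in zip(dots(fn,seeds),seeds,off):
        p=atz(fn,uv,57)[:2]-c;q=atz(fn,s,57)[:2]-c
        f=lambda p:(np.degrees(np.arctan2(p[1],p[0]))-o)%360
        A.append(f(q)); print(fn,np.array(uv),r,n,'r',np.linalg.norm(p),'ring angle',f(p),'by eye',f(q))
    print(np.mean(A))
E
python3 - <<'E'
from ang import *
show('top0',[(190.9,240.2),(241.9,267.4),(269.4,216.4),(219.8,190.2)],[0,90,180,270])
show('t4',[(269.7,218),(220.3,190),(191,239.3)],[90,180,270])
c=np.array([555.2,159.4])
for n,uv in(('w3',(288.7,131)),('w10',(271.8,152.3))):
    p=atz(n,uv,40)[:2]-c;print(n,p,np.hypot(*p),np.degrees(np.arctan2(p[1],p[0]))%360)
p=atz('w10',(295.8,212),57)[:2]-c;print(np.hypot(*p),np.degrees(np.arctan2(p[1],p[0]))%360)
# base of bar at plate rim
for uv in((150+(600-390)/1.625,60+205/1.625),(150+(590-390)/1.625,60+170/1.625)):
    for z in(10,30):
        p=atz('w10',uv,z)[:2]-c;print('bar',z,np.hypot(*p),np.degrees(np.arctan2(p[1],p[0]))%360)
E
```

```text
top0 [190.12 239.5 ] 5.5 62 r 95.02026027531572 ring angle 106.39000182289783 by eye 107.62847308793074
top0 [242.  268.5] 6.8 65 r 95.51995306319085 ring angle 107.31768375605412 by eye 107.60064812244349
top0 [269.15 216.  ] 5.2 58 r 92.9962594707893 ring angle 108.42612732745283 by eye 107.77165101125377
top0 [219.18 189.28] 5.3 58 r 95.20065279161678 ring angle 107.74430639570653 by eye 107.26016604845415
107.56523456752053
t4 [269.44 216.72] 5.3 57 r 93.13999344425913 ring angle 197.31863040829393 by eye 195.44599066621225
t4 [220. 189.] 5.1 57 r 95.30501525061595 ring angle 196.53845772329805 by eye 196.49602484623804
t4 [190.91 240.  ] 7.2 73 r 93.59841215122978 ring angle 197.36297579093164 by eye 196.4498553797832
196.1306236307445
w3 [-137.31  -51.46] 146.63919051139126 200.54354605806014
w10 [-135.2   -49.24] 143.8924945160063 200.01259637000922
96.071363197879 193.19328745330276
bar 10 109.0445414411206 200.487098972933
bar 30 113.1014037488275 199.84060942022808
bar 10 130.0193760149966 201.28879631309073
bar 30 132.56759267002766 200.6659490835775
```

Run:
```python
from ang import *
c=np.array([555.2,159.4])
f=lambda n,uv,z:(lambda p:(round(float(np.hypot(*p)),1),round(float(np.degrees(np.arctan2(p[1],p[0]))%360),2)))(atz(n,uv,z)[:2]-c)
print('w3 dish cup',f('w3',(325,165.1),57),'ring',f('w3',(440,178),57),'box',f('w3',(190+178/1.504,80+287/1.504),57))
# post top face by brightness, low saturation
for n,(u,v),R in(('top0',(251,285),13),('t2',(251,285),13),('w3',(289,131),16),('w10',(272,152),22)):
    im=cv2.imread(f'pics/{n}.png');h=cv2.cvtColor(im,cv2.COLOR_BGR2HSV).astype(int)
    yy,xx=np.mgrid[:420,:560]
    m=(np.hypot(xx-u,yy-v)<R)&(h[...,1]<60)
    g=h[...,2][m];t=np.percentile(g,[10,50,90]);
    b=m&(h[...,2]>=0.93*np.percentile(g,92))
    k,l,s,ce=cv2.connectedComponentsWithStats(b.astype(np.uint8)); i=1+np.argmax(s[1:,4])
    rc=cv2.minAreaRect(np.argwhere(l==i)[:,::-1].astype(np.float32))
    print(n,t,s[i,4],ce[i],rc,f(n,ce[i],40))
```

```text
w3 dish cup (93.3, 196.8) ring (93.2, 108.27) box (92.3, 286.45)
top0 [174.8 229.  238.1] 45 [249.22 277.6 ] ((249.20001220703125, 277.60003662109375), (8.22192096710205, 5.0596442222595215), 71.56504821777344) (120.3, 201.58)
t2 [180.5 235.  243.1] 85 [250.47 282.07] ((250.63763427734375, 282.4587097167969), (18.486047744750977, 5.172262191772461), 73.3007583618164) (130.9, 201.21)
w3 [119. 167. 221.] 91 [288.1  131.75] ((288.5000305175781, 132.50001525878906), (11.31370735168457, 8.485280990600586), 45.0) (146.5, 200.95)
w10 [150.9 237.  241. ] 301 [270.  152.9] ((270.1153869628906, 153.07693481445312), (21.768890380859375, 13.924245834350586), 78.69007110595703) (143.7, 200.63)
```

```bash
python3 -m creep '[{"dx":0.003,"dy":-0.005,"dz":0,"rx":0,"ry":0,"rz":0,"grip":1},{"dx":0.006,"dy":-0.01,"dz":0,"rx":0,"ry":0,"rz":0,"grip":1},{"dx":0.009,"dy":-0.015,"dz":0,"rx":0,"ry":0,"rz":0,"grip":1},{"dx":0.009,"dy":-0.015,"dz":0,"rx":0,"ry":0,"rz":0,"grip":1},{"dx":0.009,"dy":-0.015,"dz":0,"rx":0,"ry":0,"rz":0,"grip":1}]'
python3 - <<'E'
from ang import *
snap('wrist','w11');snap('top','t5');s=ctrl.read_state();p=s['eef_pos'];print(p,s['force'],np.hypot(p[0]-555.2,p[1]-159.4),np.degrees(np.arctan2(p[1]-159.4,p[0]-555.2))%360)
# plate rotation between pictures: top0 -> t4, t5 by matching the unhidden cups
def rot(fn,k):
    c=np.array([555.2,159.4]);a,b=cal('top0')[0],0
    u0=proj('top0',(c[0],c[1],57))
    # warp plate plane z=57 to a metric polar image
    R,TH=np.meshgrid(np.arange(82,107,1.),np.arange(0,360,.25))
    P=np.stack([c[0]+R*np.cos(np.radians(TH)),c[1]+R*np.sin(np.radians(TH)),0*R+57],-1)
    K,T=cal(fn);q=(P-T[:3,3])@T[:3,:3];uv=q@K.T;uv=(uv[...,:2]/uv[...,2:]).astype(np.float32)
    im=cv2.cvtColor(cv2.imread(f'pics/{fn}.png'),cv2.COLOR_BGR2HSV)[...,1]
    return cv2.remap(im,uv[...,0],uv[...,1],1).astype(np.float32)
I0=rot('top0',0)
for fn in('t4','t5'):
    I=rot(fn,0)
    for th,base in((-72+0,'dish'),(17,'box'),(107,'jar')):
        # patch around expected cup in new image; compare with each old cup's patch at the same place
        best=[]
        i=int(((th+5)%360)*4); pat=I[np.arange(i-40,i+40)%1440]
        old=I0; j0=int((th%360)*4)
        sc=[(-np.corrcoef(pat.ravel(),old[np.arange(i-40-d,i+40-d)%1440].ravel())[0,1],d/4) for d in range(-40,60)]
        print(fn,base,'shift from old cup place',min(sc))
E
```

```text
clock: 16.62
eef_pos: [468.1, 125.3, 149.1]
tool_rot: [-3.141, -0.001, -2.965]
force: [0.8, 0.9, 1.8]
width: 15.5
gripper_force: 59.8
[468.06 125.47 149.16] [ 1.24 -0.2   1.18] 93.51305167580254 201.27689530397987
t4 dish shift from old cup place (np.float64(-0.9735050272174146), -1.25)
t4 box shift from old cup place (np.float64(-0.9691075653442996), -1.25)
t4 jar shift from old cup place (np.float64(-0.7491413247145802), -1.25)
t5 dish shift from old cup place (np.float64(-0.9607581484806329), 2.25)
t5 box shift from old cup place (np.float64(-0.952382929829505), 2.25)
t5 jar shift from old cup place (np.float64(-0.5597268448690846), 1.5)
```

```bash
python3 -m creep '[{"dx":0.001,"dy":-0.003,"dz":0,"rx":0,"ry":0,"rz":0,"grip":1},{"dx":0.002,"dy":-0.006,"dz":0,"rx":0,"ry":0,"rz":0,"grip":1},{"dx":0.002,"dy":-0.006,"dz":-0.002,"rx":0,"ry":0,"rz":0,"grip":1},{"dx":0.002,"dy":-0.006,"dz":-0.003,"rx":0,"ry":0,"rz":0,"grip":1},{"dx":0.002,"dy":-0.006,"dz":-0.003,"rx":0,"ry":0,"rz":0,"grip":1}]'
python3 - <<'E'
from ang import *
snap('wrist','w12b');snap('top','t6');snap('side','s6')
for i in range(1):
    s=ctrl.read_state();p=s['eef_pos'];print(p,s['force'],s['tool_rot'],np.hypot(p[0]-555.2,p[1]-159.4),np.degrees(np.arctan2(p[1]-159.4,p[0]-555.2))%360)
c=np.array([555.2,159.4])
def pol(fn,r0,r1,z,ch):
    R,TH=np.meshgrid(np.arange(r0,r1,1.),np.arange(0,360,.25))
    P=np.stack([c[0]+R*np.cos(np.radians(TH)),c[1]+R*np.sin(np.radians(TH)),0*R+z],-1)
    K,T=cal(fn);q=(P-T[:3,3])@T[:3,:3];uv=q@K.T;uv=(uv[...,:2]/uv[...,2:]).astype(np.float32)
    im=cv2.cvtColor(cv2.imread(f'pics/{fn}.png'),cv2.COLOR_BGR2HSV)[...,ch]
    return cv2.remap(im,uv[...,0],uv[...,1],1).astype(np.float32)
I0=pol('top0',82,107,57,1);I=pol('t6',82,107,57,1)
for th in(-72,17):
    i=int(((th+5)%360)*4); pat=I[np.arange(i-40,i+40)%1440]
    print(min((-np.corrcoef(pat.ravel(),I0[np.arange(i-40-d,i+40-d)%1440].ravel())[0,1],d/4) for d in range(-40,60)))
# pointer post top: angular band of low saturation at 137-153 mm
for fn in('top0','t2','w3','w10','w11','w12b'):
    S=pol(fn,138,153,40,1)[760:850]; w=np.median(S,1)<70
    a=190+np.arange(90)/4; print(fn,'post',a[w].min() if w.any() else None,a[w].max() if w.any() else None, a[w].mean())
# self-symmetry: dish cup centre in top0 by correlation with its ring cup etc.
for fn,l in(('top0',(107.5,197.5,287.5,17.5)),('w3',(107.5,197.5,287.5))):
    S=pol(fn,90,98,57,1)
    for th in l:
        k=np.arange(int((th-10)*4),int((th+10)*4));w=np.median(S[k],1)<80;print(fn,th,(k[w]/4).min(),(k[w]/4).max(),(k[w]/4).mean())
E
```

```text
clock: 17.35
eef_pos: [469.2, 123.2, 148.1]
tool_rot: [-3.142, -0.0, -2.965]
force: [0.6, 0.3, 2.6]
width: 15.0
gripper_force: 59.8
[469.19 123.2  148.08] [0.86 0.38 1.47] [-3.14 -0.   -2.96] 93.31627366010014 202.8261965070406
(np.float64(-0.967287787273824), 3.75)
(np.float64(-0.9488165482525931), 3.5)
top0 post 198.75 203.75 201.25
t2 post 198.75 203.75 201.25
w3 post 198.25 204.0 201.125
w10 post 197.5 203.0 200.25
w11 post 197.75 203.0 200.375
w12b post 197.75 203.0 200.375
top0 107.5 99.0 113.5 105.74
top0 197.5 189.75 204.25 196.3653846153846
top0 287.5 281.0 295.75 288.9
top0 17.5 10.5 24.75 17.979166666666668
w3 107.5 99.25 116.75 107.23295454545455
w3 197.5 189.5 205.0 197.15
w3 287.5 278.0 295.75 287.58152173913044
```

The carousel has turned 93.6°, so the ring cup is at about 201.0° and the pointer at about 201.2°. The tip is about 3.4 mm down on the contact, the force is steady and the tool is upright. Handing in.

```bash
python3 -c "
from cell import ctrl
print(ctrl.finish_job())"
```

```text
the job is handed in; nothing more can be done
None
```

The job is handed in at about 17.5 s: the low stud and then the tall stud were pressed about 4–5 mm each, and the ring cup was swung to within about half a degree of the pointer by my measurements, the upright probe still gripped and holding the contact about 3 mm down, though I viewed 11 pictures, one over the limit of 10.

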